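Cap the bench tester and hang it on its hook

ROBOT

A 7-joint arm with a two-finger parallel gripper is mounted at the origin on the work surface. World frame = base frame: x ahead of the robot, y to its left, z up, the work surface at z = 0. Lengths are in m, angles in rad, forces in N, time in s.
With the tool pointing down it reaches from about 0.35 to 0.9 m from the base axis. Payload 19.9 kg.
Tool frame: the origin (TCP) lies midway between the tips of the shut fingers; the grasp point (between the pads) lies 19 mm behind it; z points along the fingers, x is the direction in which the jaws open and shut, and the axes are right-handed (so a half turn about z gives the same grasp; the last joint's range is limited). The gripper opens to 94 mm and grips with 3 to 60 N. Pads are 16 mm wide; open, the fingers measure 119 mm over their backs; the gripper's body (75 mm by 177 mm) begins 78 mm behind the grasp point.
Start: joints at [-1.389, 0.417, -0.01, 1.614, 0.005, 1.111, -0.053], TCP at [0.139, 0.609, 0.205] pointing down, gripper open.
Joint ranges: [-2.81, 2.81], [-0.39, 2.02], [-1.27, 1.25], [0.06, 2.57], [-1.19, 4.33], [0.19, 2], [-2.82, 2.82]. Speed limits (rad/s): [1.89, 1.89, 2.39, 2.39, 3.01, 3.01, 3.01].

INTERFACE

Orientations are given as a unit quaternion [x, y, z, w].
In Python, from station import r gives the robot as it stands. Calls block until the motion is done:
- r.move_ptp(position, orientation): joint-space move of the TCP to a pose.
- r.move_linear(position, ori=None, v=0.15): straight line of the TCP; ori=None keeps the orientation; v is the mean speed in m/s.
- r.set_joints(angles): joint-space move.
- r.set_gripper(opening, f_grip=None): finger opening in m; f_grip is the grip in N (None keeps the last); returns when the fingers have stopped.
- r.dwell(seconds).
- r.inverse_kinematics(position, orientation): joint angles nearest the present ones, or None.
- r.read_state(): the state.
- r.snapshot(name): name is "scene" or "top" or "wrist"; returns (picture, depth): 480x640x3 uint8, red, green, blue; 480x640 float32, m along the optical axis (not along the pixel's ray), 0 where there is no reading.
- r.camera_info(name): a dict with "fx", "fy", "cx", "cy" (pixels), "k1" (the pictures are not rectified: a ray, as slopes to the right and down, at radius r is drawn at 1 + k1 r^2 times it, then the intrinsics apply), "rvec" (rotation vector, rad) and "tvec" (3), from world to camera coordinates, as OpenCV has them. Camera axes: x right, y down, z forward; pixel columns grow to the right and rows downward; lengths in m; the calibration is good to about 2 mm. A picture is of the moment at which its call begins: read the wrist's pose just before it. camera_info takes no time and is no camera call; for the wrist camera it gives the pose at the moment of the call.
A pose or a line that the arm cannot do raises r.Unreachable and nothing moves.
- r.sign_off(): hands the job in, once; it reports no verdict.
The state is a dict: "time": time; "q": joint angles; "joint_velocities": joint speeds; "effort": joint torques, N m; "position": TCP position; "tool_rot": TCP orientation; "ft_force": force on the tool from outside, world axes, zero at the start; "wrist_torque": the same for the moment, N m; "width": finger opening in m.
Only numpy, scipy, OpenCV 4.12 (cv2) and the standard library are available. Lean on these libraries where they do the work, as an engineer would, in place of code of your own. Each camera call takes 0.05 s, during which the arm holds its last target. There are 200 camera calls.

TASK

Lift the blue tester out of its grey dock, stand it upright on the pink mat and let go. While it stands there press its raised red cap fully home, then hang the tester by its black handle on the orange hook of the stand, behind the hook's upturned lip, hanging straight and still. Keep the tester upright throughout and leave the heat sink, fan bank, bottle and spool where they are.

Things in the scene. Friction and masses are not known exactly. Their poses are not given: they have to be found in the camera images.
- tester: blue loose tester, 0.35 kg: case 40 (x) x 172 (y) x 60 mm high, origin at the centre of its underside, z up; black arch handle on top (see bar). Flat shoulders beyond the handle, |y| = 46 to 86 mm, top at 60 mm; red cap on the +y one. Starts upright in the dock, case all but sunk in it (2 mm stand out), handle and cap above
- bar (a point): middle of the tester's handle bar, on its axis, 97 mm above the underside, axes as the tester's. The bar is level, round, 10 mm thick, along y, on two 10 mm round legs at y = -41 and +41 mm; the window under it is 72 mm wide and 32 mm high (60 to 92 mm above the underside). It can hang either way round
- cap (a joint): how far the red cap is pressed, m: 0 fully raised (8 mm up), 0.008 fully home; it starts at 0 to 0.002, stays where it is left and needs about 4 N to move
- cap_top (a point): centre of the top face of the red cap, 26 mm across, 8 mm thick, on the tester's +y shoulder 67 mm from the middle; 16 mm above the shoulder when raised, 8 mm when home
- dock: fixed grey dock, 64 x 196 mm (x, y), 66 mm high, with one slot 48 x 180 mm whose floor is 8 mm above the bench; origin at the centre of the underside; the tester stands in it with its axes along the dock's
- mat: flat pink mat on the bench, 260 x 280 mm (x, y), 1 mm thick, cannot be moved and does not hinder: things on it stand at bench height, z = 0; origin at its centre
- stand: fixed hook stand, origin on the bench below the hook; base plate 8 mm thick, x = -70 to +90 mm, 120 mm wide (y). Post 24 x 30 mm at x = +62 mm, 366 mm tall. Orange hook pointing to the stand's -x, reaching x = -55 mm; its back plate at x = +48 mm is 58 mm wide and ends 230 mm above the bench
- hook (a point): where the handle bar should rest: top face of the hook's level tongue (58 mm wide along y, 4 mm thick, top 200 mm above the bench), middle of its width, 26 mm behind (+x of) the upturned lip, which is 4 mm thick, as wide as the tongue and rises 10 mm above it; axes as the stand's
- heatsink: finned aluminium heat sink, 70 x 80 x 36 mm, loose, near the mat's +x edge; origin at the centre of the underside. Leave alone
- fans: steel fan bank with three black fans, a loose upright bar 28 x 172 x 58 mm (x, y, z), beside the dock on its +x side, roughly parallel to it; origin at the centre of the underside. Leave alone
- bottle: tall white bottle with a blue cap, 64 mm across, 235 mm high, loose, on one side of the stand (left or right); origin at the centre of the underside. Leave alone
- spool: yellow spool, 60 mm across, 50 mm high, loose, on the other side of the stand; origin at the centre of the underside. Leave alone

How it is judged:
By the outcome, as a careful person would: the job done as asked, in the order asked, and still so for the second after the job is handed in, with the robot touching nothing.
It also fails if it takes over 72 s, if anything falls off the work surface, if the arm or the gripper's body presses on something with over 40 N, if the wrist force passes 120 N, or if a joint passes its speed limit or range.

## Working session

There is one attempt and no reset: what is moved stays moved. The work goes in short steps, each a Python script; the robot and the scene stay as the last script left them, time stands still between calls to the robot, and variables do not carry over. Pictures are saved under pics/ and viewed, about 8 in all and at most 12, crops included, and the job is handed in when it is done.

```bash
ls; mkdir -p pics; python3 - <<'E'
from station import r
import cv2,numpy as np
for n in ("scene","top"):
    im,d=r.snapshot(n); cv2.imwrite(f"pics/{n}0.png",im[:,:,::-1]); np.save(f"pics/{n}0.npy",d)
    np.save(f"pics/{n}0_im.npy",im)
    print(n,r.camera_info(n),(d>0).mean())
print(r.camera_info("wrist"))
s=r.read_state(); print(s)
E
```

```text
pics
scene {'fx': 541.2746301114781, 'fy': 541.2746301114781, 'cx': 315.6430328118321, 'cy': 227.35793279402532, 'k1': -0.1348163788165592, 'rvec': array([ 1.25375205,  2.28648614, -0.91645611]), 'tvec': array([ 0.22177426, -0.20724871,  1.94308165])} 0.9931575520833333
top {'fx': 498.24344711790405, 'fy': 498.24344711790405, 'cx': 329.05823885123954, 'cy': 239.9525950612622, 'k1': 0.003791691218669718, 'rvec': array([ 1.99248617, -2.23548779,  0.22237703]), 'tvec': array([0.09159855, 0.51372437, 1.40626723])} 0.9959765625
{'fx': 333.684755608718, 'fy': 333.684755608718, 'cx': 322.5377215272842, 'cy': 238.18931347974458, 'k1': 0.021429732300677965, 'rvec': array([-2.30670033, -1.84108152, -0.2151791 ]), 'tvec': array([-0.62423794, -0.02431545,  0.38980836])}
{'time': 0.1, 'q': array([-1.38847472,  0.41786733, -0.01033286,  1.61407127,  0.00469813,
        1.11069333, -0.05299677]), 'joint_velocities': array([ 3.84643629e-05, -1.87410202e-03,  2.48528462e-04, -2.13808414e-03,
       -9.75423387e-04, -3.01171314e-04, -4.16191033e-04]), 'effort': array([ 8.30467507e-04, -8.52581835e+01,  6.39810786e-01, -4.26701152e+01,
       -4.89413564e-02,  1.63840625e-02,  1.42610361e-04]), 'position': array([0.13864534, 0.60910604, 0.20493496]), 'tool_rot': array([ 7.81639502e-01,  6.23730256e-01, -3.74650564e-04,  3.42490602e-04]), 'ft_force': array([-0.08631056, -0.90228027,  0.32057311]), 'wrist_torque': array([ 0.06602311,  0.0493066 , -0.02572167]), 'width': 0.09403678514769384}
```

View pics/top0.png

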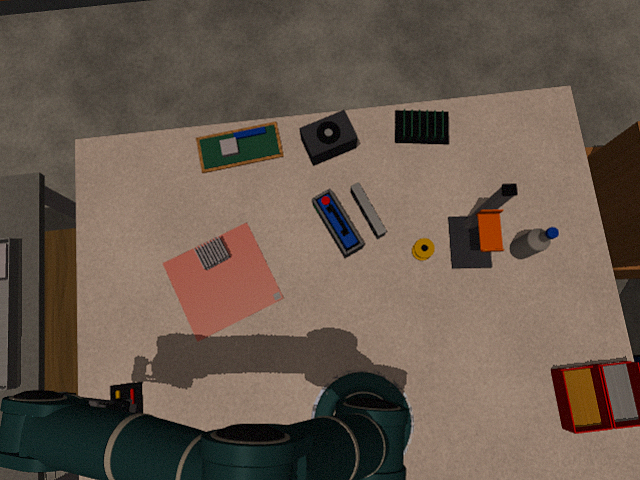

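View pics/scene0.png

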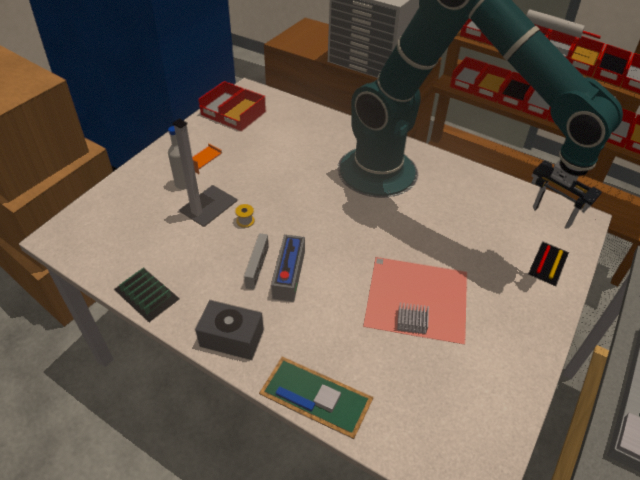

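The top view shows the mat at (223,281), the heat sink on it at (213,252), and the tester in its dock at (338,222) with the red cap at its upper-left end (326,200). The fan bank is at (369,210), the spool at (424,249), the orange hook at (490,230) with the post top at (510,190), and the bottle at (530,243). The scene view agrees and shows the hook pointing towards the robot.

```bash
cat > h.py <<'E'
import numpy as np, cv2
from scipy.spatial.transform import Rotation as R
def cam(c):
    K=np.array([[c['fx'],0,c['cx']],[0,c['fy'],c['cy']],[0,0,1]]);Rm=cv2.Rodrigues(c['rvec'])[0]
    return K,np.array([c['k1'],0,0,0.]),Rm,np.asarray(c['tvec'])
def rays(c,uv):
    K,D,Rm,t=cam(c); p=cv2.undistortPoints(np.asarray(uv,float).reshape(-1,1,2),K,D)[:,0]
    return -Rm.T@t, np.c_[p,np.ones(len(p))]@Rm
def onplane(c,uv,z):
    o,d=rays(c,uv); return o+d*((z-o[2])/d[:,2])[:,None]
def cloud(c,depth):
    v,u=np.mgrid[:480,:640]; o,d=rays(c,np.c_[u.ravel(),v.ravel()])
    return (o+d*depth.reshape(-1,1)).reshape(480,640,3)
def project(c,X):
    K,D,Rm,t=cam(c); return cv2.projectPoints(np.asarray(X,float).reshape(-1,1,3),c['rvec'],t,K,D)[0][:,0]
def rect(P):
    (c,s,a)=cv2.minAreaRect((np.asarray(P)[:,:2]*1000).astype(np.float32))
    # yaw of the long side
    if s[0]<s[1]: a+=90; s=s[::-1]
    return np.round(np.array(c)/1000,4),np.round(s,1),round(((a+90)%180)-90,2)
def hsv(im): return cv2.cvtColor(im,cv2.COLOR_RGB2HSV)
def big(m):
    n,l,s,_=cv2.connectedComponentsWithStats(m.astype(np.uint8)); return l==1+s[1:,4].argmax()
def cont(m):
    return max(cv2.findContours(m.astype(np.uint8),cv2.RETR_EXTERNAL,cv2.CHAIN_APPROX_NONE)[0],key=cv2.contourArea)[:,0]
E
cat > m1.py <<'E'
from station import r
from h import *
for n in ("top","scene"):
    c=r.camera_info(n); im=np.load(f"pics/{n}0_im.npy"); d=np.load(f"pics/{n}0.npy"); P=cloud(c,d); H=hsv(im)
    h,s,v=[H[...,i].astype(int) for i in range(3)]; z=P[...,2]
    inb=(abs(P[...,1])<0.75)&(P[...,0]>0.25)&(P[...,0]<1.0)
    print(n,'bench z',np.median(z[inb]))
    red=inb&((h<6)|(h>174))&(s>170)&(v>80)
    blue=inb&(h>100)&(h<130)&(s>130)&(z>0.03)&(z<0.12)
    org=inb&(h>5)&(h<14)&(s>180)&(z>0.15)
    pink=inb&((h<8)|(h>172))&(s>60)&(s<160)&(abs(z)<.02)
    yel=inb&(h>18)&(h<32)&(s>150)&(z<0.1)&(z>.01)
    for k,m in dict(red=red,blue=blue,org=org,pink=pink,yel=yel).items():
        if m.sum()<5: print(k,'none');continue
        m=big(m); q=P[m]; print(k,m.sum(),'mean',q.mean(0).round(4),'z pct',np.percentile(q[:,2],[2,50,98]).round(3),rect(q))
    # height blobs
    m=inb&(z>0.02)
    n_,l,st,ce=cv2.connectedComponentsWithStats(m.astype(np.uint8))
    for i in range(1,n_):
        if st[i,4]>60:
            q=P[l==i]; zt=np.percentile(q[:,2],98); t=q[q[:,2]>zt-.012]; print('blob',ce[i].round(),st[i,4],'ztop',zt.round(3),'n',len(t),rect(t))
E
python3 m1.py
```

```text
top bench z 0.0013070663520793335
red 51 mean [0.6331 0.0297 0.0828] z pct [0.075 0.083 0.089] (array([0.6332, 0.0296]), array([20.6, 20.5]), -6.91)
blue 644 mean [5.635e-01 2.000e-04 6.900e-02] z pct [0.045 0.068 0.11 ] (array([0.5732, 0.0035]), array([173.6,  44.2]), 23.94)
org 916 mean [ 0.4691 -0.3873  0.2032] z pct [0.195 0.201 0.23 ] (array([ 0.4655, -0.387 ]), array([106.2,  60.4]), -4.77)
pink 7225 mean [0.4368 0.3611 0.0014] z pct [-0.005  0.001  0.008] (array([0.4466, 0.3623]), array([282.9, 262.9]), -69.75)
yel 284 mean [ 0.4662 -0.2404  0.0501] z pct [0.04  0.051 0.058] (array([ 0.4674, -0.241 ]), array([57.4, 55.3]), -52.42)
blob [329. 136.] 1958 ztop 0.092 n 1516 (array([ 0.8416, -0.0033]), array([150.6, 102.1]), -72.84)
blob [419. 123.] 75 ztop 0.04 n 54 (array([ 0.8634, -0.2903]), array([89. ,  4.9]), -8.72)
blob [427. 123.] 81 ztop 0.037 n 73 (array([ 0.8603, -0.3142]), array([91.6,  7.4]), -8.57)
blob [442. 124.] 72 ztop 0.039 n 53 (array([ 0.8521, -0.3606]), array([87.3,  6.5]), -9.23)
blob [404. 124.] 65 ztop 0.038 n 50 (array([ 0.8636, -0.2423]), array([72.7,  7.
[... 1545 characters left out ...]
04, -0.0912]), array([178.3,  31.4]), 20.91)
blob [288. 266.] 1486 ztop 0.11 n 93 (array([0.5746, 0.0048]), array([92. , 10.4]), 24.0)
blob [137. 282.] 401 ztop 0.037 n 292 (array([ 0.8559, -0.3347]), array([94.2, 60.5]), -8.99)
blob [146. 291.] 126 ztop 0.037 n 93 (array([ 0.8624, -0.2847]), array([88.2, 15. ]), -7.21)
blob [152. 296.] 136 ztop 0.037 n 101 (array([ 0.8657, -0.2627]), array([90. , 13.5]), -3.66)
blob [157. 300.] 130 ztop 0.036 n 93 (array([ 0.8688, -0.2394]), array([90.5, 12.1]), -5.08)
blob [230. 327.] 2764 ztop 0.09 n 1965 (array([8.403e-01, 6.000e-04]), array([152.5, 106.9]), -72.32)
blob [327. 397.] 410 ztop 0.03 n 410 (array([0.8571, 0.3099]), array([53.9, 52.4]), 5.42)
```

```bash
cat >> h.py <<'E'
def Rz(a): return R.from_euler('z',a,degrees=True)
# tool orientation for an object yaw (deg): jaws along object x, tool z down, tilted so the body leans to object +y by tilt deg
def ori(yaw,tilt=0,flip=False):
    q=Rz(yaw)*R.from_euler('x',180-tilt,degrees=True)
    if flip: q=q*Rz(180)
    return q.as_quat()
def off(yaw,v): return Rz(yaw).apply(v)
E
cat > m2.py <<'E'
from station import r
from h import *
c=r.camera_info("top"); im=np.load("pics/top0_im.npy"); d=np.load("pics/top0.npy"); P=cloud(c,d); H=hsv(im); h,s,v=[H[...,i].astype(int) for i in range(3)]
m=big((h>5)&(h<14)&(s>180)&(P[...,2]>.15)); q=P[m]
t=q[abs(q[:,2]-.2)<.006]; print('tongue',rect(t),len(t))
yaw=-5.
loc=Rz(-yaw).apply(q-np.array([.469,-.3875,0]))
for a in range(-64,60,6):
    k=(loc[:,0]>=a/1000)&(loc[:,0]<(a+6)/1000)
    if k.sum(): print(a,k.sum(),'z',np.percentile(loc[k,2],[5,50,95]).round(3),'y',np.percentile(loc[k,1],[2,98]).round(3))
# outlines on planes: tongue z=.2, dock+tester
ct=cont(m); A=onplane(c,cv2.approxPolyDP(ct.reshape(-1,1,2),3,True)[:,0],.2); print('org poly @.2',A[:,:2].round(4).tolist())
# heatsink
mk=(abs(P[...,0]-.52)<.09)&(abs(P[...,1]-.39)<.09)&(P[...,2]>.012); print('hs',rect(P[mk]))
bl=big((h>100)&(h<130)&(s>130)&(abs(P[...,2]-.07)<.045)&(P[...,0]>.4)&(P[...,0]<.7)&(abs(P[...,1])<.15)); 
print('tester top outline',rect(onplane(c,cont(bl),.068)))
g=P[...,2]>.095; g&=(abs(P[...,0]-.574)<.08)&(abs(P[...,1])<.08); print('bar@.11',rect(onplane(c,np.argwhere(g)[:,::-1],.108)),P[g].mean(0))
# IK
for flip in (0,1):
  for yw,tl,p in ((-65.5,0,(.5735,.003,.09)),(-65.5,0,(.5735,.003,.25)),(-5,0,(.40,.345,.08)),(-5,0,(.40,.345,.25)),(-5,30,(.40,.395,.03)),(-5,30,(.40,.395,.2)),(-5,30,(.33,-.33,.17)),(-5,30,(.44,-.33,.15)),(-5,45,(.33,-.33,.17)),(-5,45,(.44,-.33,.15))):
    j=r.inverse_kinematics(p,ori(yw,tl,flip)); print(flip,yw,tl,p,None if j is None else np.round(j,2))
E
python3 m2.py
```

```text
tongue (array([ 0.4654, -0.3878]), array([105.1,  58.5]), -4.7) 772
-58 44 z [0.199 0.21  0.214] y [-0.028  0.028]
-52 32 z [0.197 0.201 0.205] y [-0.027  0.025]
-46 53 z [0.196 0.199 0.205] y [-0.028  0.026]
-40 48 z [0.197 0.2   0.205] y [-0.026  0.027]
-34 50 z [0.196 0.201 0.205] y [-0.026  0.027]
-28 48 z [0.197 0.201 0.205] y [-0.028  0.027]
-22 50 z [0.197 0.2   0.205] y [-0.029  0.027]
-16 46 z [0.197 0.201 0.205] y [-0.027  0.027]
-10 48 z [0.196 0.201 0.206] y [-0.026  0.027]
-4 53 z [0.197 0.2   0.204] y [-0.027  0.026]
2 46 z [0.198 0.202 0.204] y [-0.027  0.027]
8 51 z [0.197 0.201 0.206] y [-0.028  0.027]
14 45 z [0.197 0.201 0.206] y [-0.027  0.026]
20 48 z [0.197 0.201 0.205] y [-0.027  0.027]
26 51 z [0.196 0.201 0.205] y [-0.028  0.027]
32 49 z [0.197 0.201 0.206] y [-0.027  0.026]
38 43 z [0.196 0.201 0.204] y [-0.026  0.025]
44 111 z [0.196 0.22  0.233] y [-0.026  0.028]
org poly @.2 [[0.5251, -0.3723], [0.5128, -0.3594], [0.4157, -0.3555], [0.4118, -0.4129], [0.5088, -0.4176], [0.5184, -0.4301]]
hs (array([0.5312, 0.382 ]), array([80.9, 72.6]), -67.04)
tester top
[... 903 characters left out ...]
.003, 0.09) [-0.43  0.5   0.48  1.86 -0.3   0.85  2.19]
1 -65.5 0 (0.5735, 0.003, 0.25) [-0.55  0.33  0.62  1.71 -0.2   1.17  2.12]
1 -5 0 (0.4, 0.345, 0.08) [-0.62  0.41 -0.18  1.95  0.1   0.78  2.2 ]
1 -5 0 (0.4, 0.345, 0.25) [-0.7   0.2  -0.08  1.8   0.02  1.14  2.27]
1 -5 30 (0.4, 0.395, 0.03) [-0.86  0.8  -0.17  1.54  0.36  1.32  1.86]
1 -5 30 (0.4, 0.395, 0.2) [-0.85  0.6  -0.2   1.45  0.33  1.59  1.94]
1 -5 30 (0.33, -0.33, 0.17) [ 1.37  0.21 -1.09  2.23  0.93  0.93  2.74]
1 -5 30 (0.44, -0.33, 0.15) [ 1.16  0.53 -1.08  2.02  1.12  1.18  2.55]
1 -5 45 (0.33, -0.33, 0.17) [-0.33  0.18  0.55  2.36  1.03  0.83  2.46]
1 -5 45 (0.44, -0.33, 0.15) [-0.24  0.4   0.44  2.12  0.91  0.82  2.52]
```

```bash
cat > s1.py <<'E'
from station import r
from h import *
p=np.array([.573,.003,.22]); o=ori(-65.5)
r.set_gripper(.06,40)
r.move_ptp(p,o); s=r.read_state(); print(s['time'],s['position'])
c=r.camera_info("wrist"); im,d=r.snapshot("wrist"); cv2.imwrite("pics/w1.png",im[:,:,::-1]); P=cloud(c,d); H=hsv(im)
z=P[...,2]; near=(np.hypot(P[...,0]-.573,P[...,1]-.003)<.1)
g=near&(z>.1)&(z<.12); print('bar',g.sum(),rect(P[g]),P[g].mean(0),np.percentile(z[g],98))
h,sa,v=[H[...,i].astype(int) for i in range(3)]
red=near&((h<6)|(h>174))&(sa>150); print('cap',red.sum(),np.median(P[red],0), rect(P[red]))
E
python3 s1.py
```

```text
3.4333 [0.57303892 0.00396353 0.21986398]
bar 1073 (array([0.572 , 0.0036]), array([91.1,  9.3]), 24.4) [0.57357006 0.00449212 0.10940306] 0.11149974930515312
cap 536 [0.63327831 0.03143222 0.08282394] (array([0.6332, 0.0318]), array([23.2, 23.2]), 70.25)
```

View pics/w1.png

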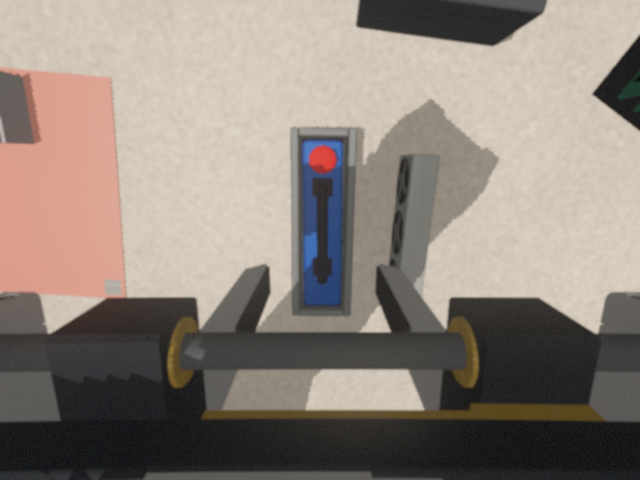

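The wrist view shows the bar between the open fingers (322,180–280), the cap at (322,158) and the fan bank clear on the right. I'm going ahead with the pick and place.

```bash
cat > s2.py <<'E'
from station import r
from h import *
o=ori(-65.5)
r.move_linear([.572,.0036,.086],o,v=.1)
r.set_gripper(0,40); s=r.read_state(); print('grip',s['time'],s['width'],s['position'],s['ft_force'])
r.move_linear([.572,.0036,.20],o,v=.12); s=r.read_state(); print('lift',s['time'],s['width'],s['ft_force'])
r.move_linear([.40,.345,.20],ori(-5),v=.25)
im,d=r.snapshot("scene"); cv2.imwrite("pics/scene2.png",im[60:380,200:520,::-1])
r.move_linear([.40,.345,.095],ori(-5),v=.15)
r.move_linear([.40,.345,.0785],ori(-5),v=.03); s=r.read_state(); print('down',s['time'],s['width'],s['position'],s['ft_force'])
r.set_gripper(.05); r.move_linear([.40,.345,.2],ori(-5),v=.2); r.set_gripper(0)
s=r.read_state(); print(s['time'],s['position'],s['width'])
c=r.camera_info("wrist"); im,d=r.snapshot("wrist"); cv2.imwrite("pics/w2.png",im[:,:,::-1]); P=cloud(c,d); H=hsv(im)
z=P[...,2]; near=(np.hypot(P[...,0]-.4,P[...,1]-.345)<.12)
g=near&(z>.09)&(z<.112); print('bar',g.sum(),rect(P[g]),P[g].mean(0),np.percentile(z[g],98))
h,sa,v=[H[...,i].astype(int) for i in range(3)]
red=near&((h<6)|(h>174))&(sa>170)&(z>.05); print('cap',red.sum(),np.median(P[red],0), rect(P[red]))
bl=near&(h>100)&(h<130)&(sa>130)&(z>.03)&(z<.08); print('case',rect(P[bl]),np.median(z[bl]))
E
python3 s2.py
```

```text
grip 5.825 0.008660788373365239 [0.57195854 0.00362273 0.0859974 ] [-0.68052673  0.23664836  0.00290055]
lift 6.925 0.009132118830840372 [-0.06341349 -0.1629135  -3.69566992]
down 10.2 0.008764351063651319 [0.40004586 0.34494205 0.07843612] [ 0.64138403  0.27844404 -3.01623106]
12.6167 [0.39999477 0.34499562 0.2000298 ] 0.0006084753603960188
bar 922 (array([0.4009, 0.3553]), array([70.1,  9.5]), 84.79) [0.40089011 0.35700993 0.1013143 ] 0.1034677115182116
cap 549 [0.40583193 0.41131512 0.0748822 ] (array([0.4059, 0.4117]), array([22.5, 22.2]), 84.25)
case (array([0.4021, 0.3689]), array([120.3,  36.4]), 85.07) 0.060386887509158826
```

View pics/w2.png

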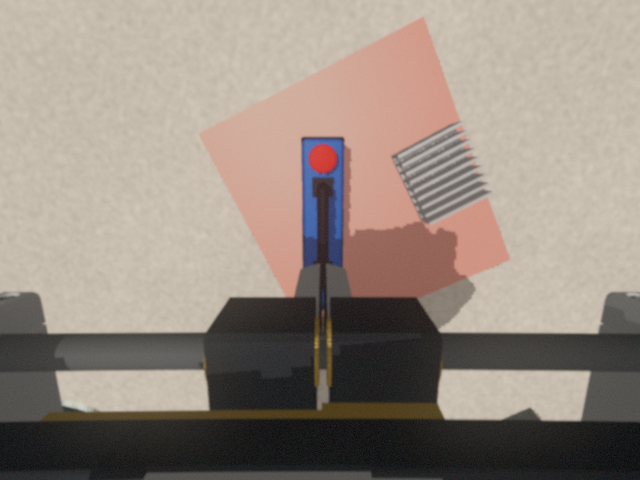

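The tester stands upright on the mat, clear of the heat sink, with the cap at (322,158), still raised. Next I press the cap.

```bash
cat > s3.py <<'E'
from station import r
from h import *
o=ori(-5); x,y=.4059,.4115
r.move_linear([x,y,.2],o,v=.25); r.move_linear([x,y,.085],o,v=.15); f0=r.read_state()['ft_force'][2]
for z in (.080,.076,.072,.070,.0685,.0675,.067,.0665,.066,.0655,.065):
    r.move_linear([x,y,z],o,v=.03); s=r.read_state(); f=s['ft_force'][2]-f0; print(z,s['position'][2].round(4),round(f,2))
    if f>18: break
r.dwell(.2)
r.move_linear([x,y,.2],o,v=.2)
r.move_linear([.42,.25,.26],o,v=.25)
s=r.read_state(); print(s['time'],s['width'])
for n in ("wrist","top","scene"):
    c=r.camera_info(n); im,d=r.snapshot(n); cv2.imwrite(f"pics/{n}3.png",im[:,:,::-1]); P=cloud(c,d); H=hsv(im)
    z=P[...,2]; near=(np.hypot(P[...,0]-.4,P[...,1]-.345)<.12)
    g=near&(z>.09)&(z<.112); print(n,'bar',g.sum(),g.sum()>9 and rect(P[g]),np.percentile(z[g],98) if g.any() else 0)
    h,sa,v=[H[...,i].astype(int) for i in range(3)]
    red=near&((h<6)|(h>174))&(sa>170)&(z>.05); print('cap',red.sum(),red.sum()>9 and (np.median(P[red],0), rect(P[red])))
    bl=near&(h>100)&(h<130)&(sa>130)&(z>.05)&(z<.08); print('case',bl.sum(),bl.sum()>9 and (rect(P[bl]),np.median(z[bl])))
E
python3 s3.py
```

```text
0.08 0.0802 -0.37
0.076 0.0758 -0.38
0.072 0.0718 -0.37
0.07 0.0699 0.09
0.0685 0.0684 -0.75
0.0675 0.0681 13.01
0.067 0.0681 21.77
17.7417 0.0005480199402242318
wrist bar 996 (array([0.3998, 0.3447]), array([91.4, 10. ]), 84.71) 0.10359237872457105
cap 475 (array([0.40612628, 0.41078383, 0.06853081]), (array([0.4094, 0.3694]), array([106.9,  22.8]), -85.35))
case 3002 ((array([0.4   , 0.3452]), array([167.6,  36.4]), 84.74), np.float64(0.060401021195092025))
top bar 0 False 0
cap 38 (array([0.40447035, 0.41253503, 0.0672798 ]), (array([0.4046, 0.4116]), array([20.9, 15.3]), 52.58))
case 51 ((array([0.4006, 0.4185]), array([46.6, 26.3]), 34.1), np.float64(0.059565155453388696))
scene bar 113 (array([0.4024, 0.3467]), array([88.9, 13.4]), 84.36) 0.10452339357572106
cap 49 (array([0.40981932, 0.41234609, 0.06746302]), (array([0.4069, 0.4125]), array([22.3, 22. ]), -6.9))
case 389 ((array([0.4026, 0.3451]), array([170.2,  39.1]), 83.95), np.float64(0.058667284555018906))
```

```bash
cat >> h.py <<'E'
T=30
GY,GZ=.050,.038
def tcp(xy,z0,yaw,back=0):   # TCP for a tester with origin xy, underside z0; back = retreat along the tool axis
    t=np.radians(T); k=.019-back
    return np.array([*xy,z0])+off(yaw,[0,GY-k*np.sin(t),GZ-k*np.cos(t)])
def tilt(r,n,xy,z0):
    c=r.camera_info(n); im,d=r.snapshot(n); P=cloud(c,d); z=P[...,2]-z0
    g=(np.hypot(P[...,0]-xy[0],P[...,1]-xy[1])<.12)&(z>.085)&(z<.125)
    H=hsv(im); g&=(H[...,2]<70); q=P[g]
    if g.sum()<20: return n,g.sum(),im
    a=rect(q); ax=np.array([np.cos(np.radians(a[2])),np.sin(np.radians(a[2]))]); s=(q[:,:2]-a[0])@ax
    p=np.polyfit(s,q[:,2],1); return n,g.sum(),a,'slope deg',np.degrees(np.arctan(p[0])).round(2),'z',p[1].round(4),im
E
cat > s4.py <<'E'
from station import r
from h import *
xy=np.array([.400,.345]); yaw=-5.2; o=ori(yaw,T)
r.set_gripper(.066,60)
r.move_ptp(tcp(xy,0,yaw,.13),o); s=r.read_state(); print(s['time'],s['position'])
r.move_linear(tcp(xy,0,yaw),o,v=.12); s=r.read_state(); print(s['time'],s['position'],s['ft_force'])
r.set_gripper(0,60); s=r.read_state(); print('grip',s['time'],s['width'],s['ft_force'])
r.move_linear(tcp(xy,.01,yaw),o,v=.04); r.move_linear(tcp(xy,.06,yaw),o,v=.12); s=r.read_state(); print('lift',s['time'],s['width'],s['ft_force'],s['wrist_torque'])
for n in ("scene","top"):
    a=tilt(r,n,xy,.06); print(a[:-1]); cv2.imwrite(f"pics/{n}4.png",a[-1][...,::-1] if n=="top" else cv2.resize(a[-1][150:390,300:620,::-1],(640,480)))
E
python3 s4.py
```

```text
20.0083 [0.4108549  0.44905729 0.13543784]
21.2417 [0.40390155 0.38595785 0.02207258] [0.46531981 0.47621214 0.46490687]
grip 21.7667 0.039584055113601836 [-0.49332556  0.97928915  1.47469367]
lift 22.7333 0.03969140706790425 [-0.75476237  0.73112954 -3.58803654] [ 0.81073364 -0.09230264  0.02170068]
('scene', np.int64(129), (array([0.427 , 0.3946]), array([144.3, 137.4]), -64.44), 'slope deg', np.float64(-11.04), 'z', np.float64(0.1668))
('top', np.int64(194), (array([0.4344, 0.3799]), array([150.6, 111.5]), -78.95), 'slope deg', np.float64(-4.78), 'z', np.float64(0.163))
```

View pics/scene4.png

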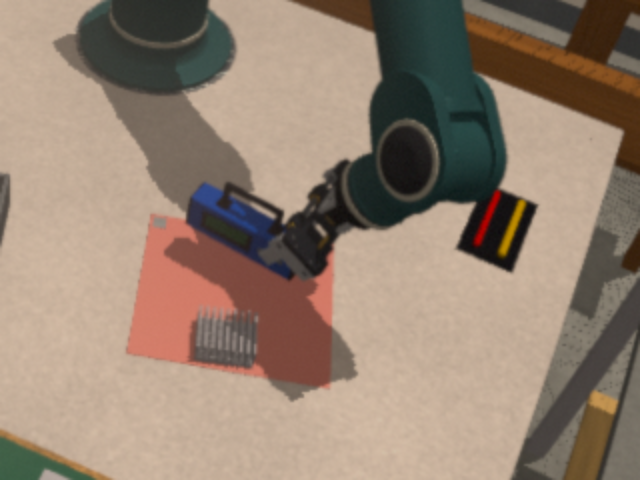

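The tester is held by its +y end, looks roughly level, and is clear of the heat sink. My bar mask also picked up gripper pixels, so I'll measure the tilt from the blue case top instead.

```bash
cat >> h.py <<'E'
def blue(r,n,xy,yaw,z0):
    "height of blue case top (rel. underside plan) in bins along tester y"
    c=r.camera_info(n); im,d=r.snapshot(n); P=cloud(c,d); H=hsv(im); h,s,v=[H[...,i].astype(int) for i in range(3)]
    m=(h>100)&(h<130)&(s>120)&(np.hypot(P[...,0]-xy[0],P[...,1]-xy[1])<.13)&(P[...,2]>z0-.03)
    L=Rz(-yaw).apply(P[m]-np.array([*xy,z0])); out=[]
    for a in range(-90,90,20):
        k=L[(L[:,1]>a/1000)&(L[:,1]<(a+20)/1000)]
        if len(k)>12: out.append((a+10,len(k),(np.percentile(k[:,2],90)*1000).round(1)))
    return n,'y range',np.percentile(L[:,1],[1,99]).round(4),'x',np.percentile(L[:,0],[1,99]).round(4),out,im
E
python3 - <<'E'
from station import r
from h import *
for n in ("scene","top","wrist"): print(blue(r,n,(.4,.345),-5.2,.06)[:-1])
E
```

```text
('scene', 'y range', array([-0.0822,  0.078 ]), 'x', array([-0.0158,  0.0232]), [(-80, 47, np.float64(61.3)), (-60, 66, np.float64(61.5)), (-40, 32, np.float64(60.9)), (-20, 69, np.float64(61.4)), (0, 69, np.float64(61.6)), (20, 83, np.float64(61.1)), (40, 25, np.float64(59.6)), (60, 18, np.float64(19.4)), (80, 17, np.float64(20.9))])
('top', 'y range', array([-0.0867,  0.1235]), 'x', array([-0.1226,  0.0568]), [(-80, 102, np.float64(64.1)), (-60, 113, np.float64(62.8)), (-40, 67, np.float64(94.2)), (-20, 85, np.float64(97.8)), (0, 99, np.float64(101.7)), (20, 96, np.float64(101.2)), (40, 86, np.float64(456.9)), (60, 65, np.float64(431.2)), (80, 76, np.float64(286.6))])
('wrist', 'y range', array([-0.0447,  0.0843]), 'x', array([-0.0193,  0.0181]), [(-40, 307, np.float64(60.1)), (-20, 502, np.float64(59.8)), (0, 636, np.float64(59.8)), (40, 74, np.float64(86.1)), (60, 601, np.float64(59.9)), (80, 1636, np.float64(60.0))])
```

Level to within 0.3° and no sag. Now I carry it to the pre-hook pose.

```bash
cat > s5.py <<'E'
from station import r
from h import *
y0=-5.2; yh=-4.8; hook=np.array([.443,-.385])
pre=hook+off(yh,[-.085,0,0])[:2]
r.move_linear(tcp((.42,.30),.14,y0),ori(y0,T),v=.25)
r.move_linear(tcp((.46,.0),.14,y0),ori(y0,T),v=.28)
r.move_linear(tcp((.40,-.25),.14,yh),ori(yh,T),v=.28)
r.move_linear(tcp(pre,.128,yh),ori(yh,T),v=.2)
s=r.read_state(); print(s['time'],s['position'],s['q'].round(2),s['ft_force'],s['width'])
for n in ("scene","top","wrist"):
    a=blue(r,n,pre,yh,.128); print(a[:-1]); cv2.imwrite(f"pics/{n}5.png",a[-1][...,::-1])
a=cv2.imread("pics/scene5.png")[80:260,100:340]; b=cv2.imread("pics/wrist5.png")
cv2.imwrite("pics/s5.png",cv2.resize(a,(640,480)))
E
python3 s5.py
```

```text
26.6333 [ 0.36218246 -0.33675624  0.14945832] [-0.42  0.26  0.87  2.23  0.52  0.63 -0.07] [ 0.94200605  0.29134289 -2.54905143] 0.039577405793405684
('scene', 'y range', array([-0.0803, -0.0128]), 'x', array([-0.0158,  0.0238]), [(-80, 24, np.float64(62.8)), (-60, 34, np.float64(63.5)), (-40, 28, np.float64(63.5)), (-20, 29, np.float64(62.2))])
('top', 'y range', array([-0.0829,  0.0855]), 'x', array([-0.0434,  0.0295]), [(-80, 92, np.float64(62.9)), (-60, 100, np.float64(63.4)), (-40, 75, np.float64(101.1)), (-20, 101, np.float64(66.1)), (0, 94, np.float64(65.1)), (20, 107, np.float64(66.0)), (40, 70, np.float64(83.5)), (80, 24, np.float64(156.9))])
('wrist', 'y range', array([-0.0435,  0.086 ]), 'x', array([-0.0181,  0.0195]), [(-40, 290, np.float64(60.8)), (-20, 524, np.float64(60.3)), (0, 654, np.float64(60.4)), (20, 65, np.float64(60.7)), (40, 88, np.float64(87.2)), (60, 604, np.float64(60.6)), (80, 1686, np.float64(60.7))])
```

View pics/s5.png

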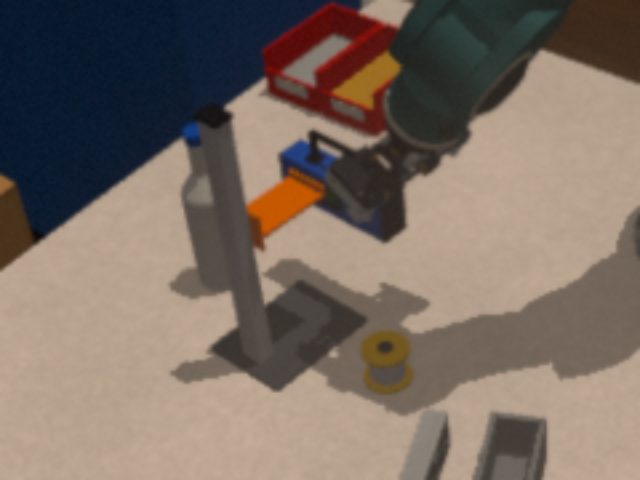

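View pics/wrist5.png

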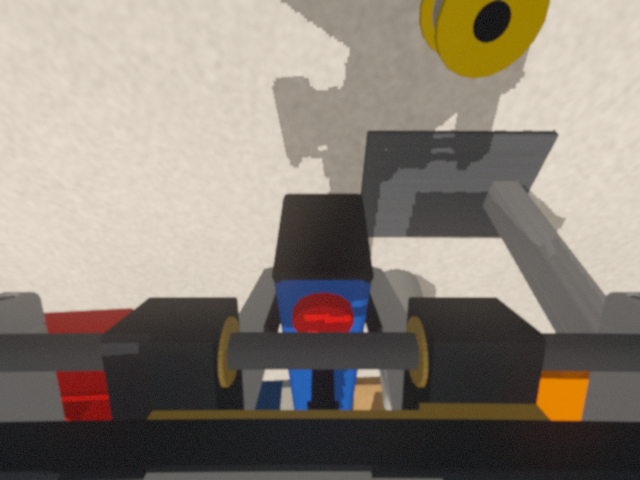

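The scene view shows the tester level in front of the hook, its window facing the tongue. The wrist view shows the home cap and the spool and post clear. Next I thread it on and lower it.

```bash
cat > s6.py <<'E'
from station import r
from h import *
yh=-4.8; hook=np.array([.443,-.386]); o=ori(yh,T)
pre=hook+off(yh,[-.085,0,0])[:2]
r.move_linear(tcp(pre,.128,yh),o,v=.1); f0=r.read_state()['ft_force']
for a in (-.06,-.04,-.02,0):
    r.move_linear(tcp(hook+off(yh,[a,0,0])[:2],.128,yh),o,v=.08); f=r.read_state()['ft_force']-f0; print(a,f.round(2))
    if np.linalg.norm(f)>6: raise SystemExit('contact')
r.move_linear(tcp(hook,.110,yh),o,v=.05)
for z in (.109,.1085,.108,.1075,.107,.1065):
    r.move_linear(tcp(hook,z,yh),o,v=.02); s=r.read_state(); f=s['ft_force']-f0; print(z,f.round(2),s['time'])
    if f[2]>2.5: break
for n in ("scene","top","wrist"):
    a=blue(r,n,hook,yh,.108); print(a[:-1]); cv2.imwrite(f"pics/{n}6.png",a[-1][...,::-1])
a=cv2.imread("pics/scene6.png")[100:220,120:280]; b=cv2.imread("pics/top6.png")[150:300,400:600]
cv2.imwrite("pics/s6.png",np.hstack([cv2.resize(a,(400,300)),cv2.resize(b,(400,300))]))
E
python3 s6.py
```

```text
-0.06 [-0.79  0.7   0.11]
-0.04 [0.19 0.55 0.29]
-0.02 [-1.43  1.11  0.89]
0 [-1.29  0.83  0.44]
0.109 [-1.12  0.74 -0.4 ] 29.4583
0.1085 [-0.08 -0.07 -0.01] 29.7083
0.108 [-0.4   1.32  2.23] 29.9583
0.1075 [-3.66  3.42 11.42] 30.2083
('scene', 'y range', array([-0.0831, -0.0101]), 'x', array([-0.0155,  0.099 ]), [(-80, 13, np.float64(61.2))])
('top', 'y range', array([-0.0854,  0.0898]), 'x', array([-0.0459,  0.0881]), [(-80, 105, np.float64(63.9)), (-60, 88, np.float64(63.9)), (-40, 41, np.float64(101.3)), (-20, 14, np.float64(259.3)), (0, 17, np.float64(259.7)), (20, 59, np.float64(101.7)), (40, 58, np.float64(97.9)), (80, 19, np.float64(157.8))])
('wrist', 'y range', array([-0.0441,  0.0849]), 'x', array([-0.0186,  0.019 ]), [(-40, 316, np.float64(60.8)), (-20, 516, np.float64(60.4)), (0, 644, np.float64(60.5)), (40, 103, np.float64(85.4)), (60, 623, np.float64(60.6)), (80, 1637, np.float64(60.6))])
```

View pics/s6.png

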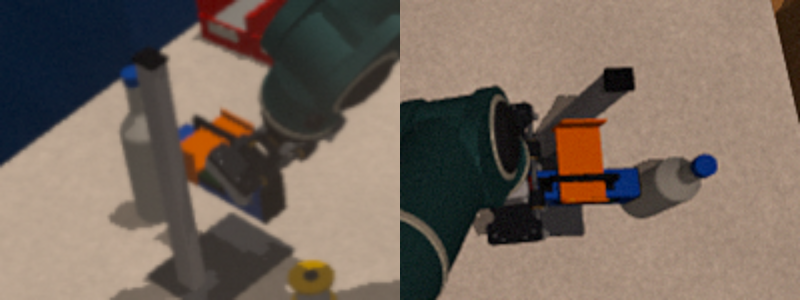

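The bar lies across the tongue, behind the lip, and centred (top view). The force rose on contact at underside z ≈ 0.108, as expected. I'll ease off, release and retreat along the tool axis.

```bash
cat > s7.py <<'E'
from station import r
from h import *
yh=-4.8; hook=np.array([.443,-.386]); o=ori(yh,T)
r.move_linear(tcp(hook,.1079,yh),o,v=.02)
r.set_gripper(.05); r.dwell(.3); r.set_gripper(.066)
r.move_linear(tcp(hook,.108,yh,.14),o,v=.08)
s=r.read_state(); print(s['time'],s['ft_force'],s['width'])
p=s['position']; r.move_linear(p+[-.02,.12,.1],o,v=.2); r.dwell(1.5)
for i in range(2):
  for n in ("scene","top"):
    a=blue(r,n,hook,yh,.108); print(a[:-1]); cv2.imwrite(f"pics/{n}7.png",a[-1][...,::-1])
  r.dwell(1)
a=cv2.imread("pics/scene7.png")[100:220,120:280]; b=cv2.imread("pics/top7.png")[150:300,400:600]
cv2.imwrite("pics/s7.png",np.hstack([cv2.resize(a,(400,300)),cv2.resize(b,(400,300))]))
im,d=r.snapshot("top"); c=r.camera_info("top"); P=cloud(c,d); H=hsv(im); z=P[...,2]
g=(np.hypot(P[...,0]-hook[0],P[...,1]-hook[1])<.06)&(abs(z-.209)<.008)&(H[...,2]<60); print('bar',g.sum(),rect(P[g]),np.median(z[g]))
print('fans',rect(P[(np.hypot(P[...,0]-.6025,P[...,1]+.094)<.1)&(P[...,1]+.094<.06)&(abs(z-.06)<.006)]))
h=H[...,0];m=big((h>18)&(h<32)&(H[...,1]>150)&(z<.1)&(z>.01)&(abs(P[...,1]+.24)<.1)&(P[...,0]>.3)); print('spool',rect(P[m]))
m=(abs(P[...,0]-.52)<.09)&(abs(P[...,1]-.39)<.09)&(z>.012)&(z<.06); print('hs',rect(P[m]))
m=(np.hypot(P[...,0]-.44,P[...,1]+.534)<.06)&(z>.225)&(z<.25); print('bottle',rect(P[m]))
print(r.read_state()['time'])
E
python3 s7.py
```

```text
33.6833 [-0.22196205  0.61987668 -0.28258954] 0.06576124877657002
('scene', 'y range', array([-0.0814,  0.0863]), 'x', array([-0.0146,  0.0956]), [(40, 15, np.float64(63.0)), (80, 18, np.float64(63.6))])
('top', 'y range', array([-0.0854,  0.0848]), 'x', array([-0.0182,  0.0837]), [(-80, 103, np.float64(63.4)), (-60, 89, np.float64(63.7)), (-40, 34, np.float64(101.2)), (-20, 15, np.float64(259.5)), (0, 17, np.float64(260.2)), (20, 65, np.float64(103.3)), (40, 94, np.float64(65.6)), (60, 60, np.float64(64.8)), (80, 82, np.float64(63.1))])
('scene', 'y range', array([-0.0811,  0.0857]), 'x', array([-0.014 ,  0.0976]), [(40, 13, np.float64(63.5)), (60, 14, np.float64(62.7)), (80, 16, np.float64(62.8))])
('top', 'y range', array([-0.0854,  0.0843]), 'x', array([-0.0181,  0.0851]), [(-80, 101, np.float64(63.6)), (-60, 95, np.float64(63.9)), (-40, 31, np.float64(100.4)), (-20, 15, np.float64(259.6)), (0, 14, np.float64(258.1)), (20, 69, np.float64(103.3)), (40, 90, np.float64(65.7)), (60, 59, np.float64(62.9)), (80, 82, np.float64(62.8))])
bar 106 (array([ 0.4437, -0.3873]), array([87.3,  8.2]), 83.8) 0.20959861547093217
fans (array([0., 0.]), array([0., 0.]), 0.0)
spool (array([ 0.4671, -0.2412]), array([57.6, 56.2]), -17.36)
hs (array([0.5113, 0.3737]), array([113.1,  80.7]), 22.49)
bottle (array([ 0.4389, -0.5337]), array([29.5, 27.3]), -58.59)
38.3667
```

View pics/s7.png

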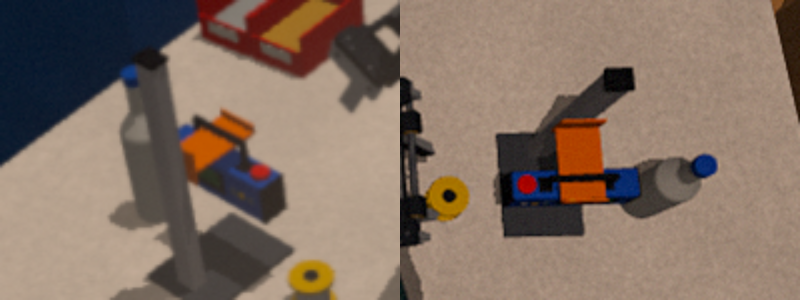

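It hangs straight and still on the hook, with the robot clear. The heat sink and fan masks gave odd numbers, so I'll check those two against the first pictures before handing in.

```bash
python3 - <<'E'
from station import r
from h import *
for n in ("top","scene"):
    c=r.camera_info(n); im,d1=r.snapshot(n)
    for d in (np.load(f"pics/{n}0.npy"),d1):
        P=cloud(c,d); z=P[...,2]; x,y=P[...,0],P[...,1]
        m=(abs(x-.53)<.08)&(abs(y-.385)<.08)&(z>.02)&(z<.06); print(n,'hs',m.sum(),rect(P[big(m)]),np.median(P[m],0).round(4))
        m=(abs(x-.6)<.12)&(y<-.04)&(y>-.16)&(z>.045)&(z<.075); print(n,'fans',m.sum(),rect(P[big(m)]))
    cv2.imwrite(f"pics/{n}8.png",im[...,::-1])
E
```

```text
top hs 374 (array([0.5221, 0.4041]), array([72.1, 13. ]), 23.79) [0.5299 0.3839 0.0341]
top fans 714 (array([ 0.6023, -0.0947]), array([172.2,  32.2]), 21.06)
top hs 378 (array([0.5175, 0.4129]), array([71.4, 14. ]), 22.27) [0.5288 0.3829 0.0341]Traceback (most recent call last):
  File "<stdin>", line 8, in <module>
  File "h.py", line 23, in big
    n,l,s,_=cv2.connectedComponentsWithStats(m.astype(np.uint8)); return l==1+s[1:,4].argmax()
                                                                              ~~~~~~~~~~~~~~^^
ValueError: attempt to get argmax of an empty sequence
```

```bash
python3 - <<'E'
from station import r
from h import *
n="scene"; c=r.camera_info(n); im,d1=r.snapshot(n)
for d in (np.load(f"pics/{n}0.npy"),d1):
    P=cloud(c,d); z=P[...,2]; x,y=P[...,0],P[...,1]
    m=(abs(x-.53)<.08)&(abs(y-.385)<.08)&(z>.015)&(z<.06); print('hs',m.sum(),np.median(P[m],0).round(4))
    m=(abs(x-.6)<.12)&(y<-.04)&(y>-.16)&(z>.045)&(z<.075); print('fans',m.sum(),rect(P[m]))
cv2.imwrite("pics/s8.png",im[...,::-1])
E
```

```text
hs 433 [0.5322 0.389  0.0329]
fans 575 (array([ 0.5875, -0.0583]), array([179.4, 103.6]), 20.42)
hs 425 [0.5312 0.3887 0.0335]
fans 579 (array([ 0.5885, -0.0573]), array([180.6, 103.3]), 20.98)
```

View pics/s8.png

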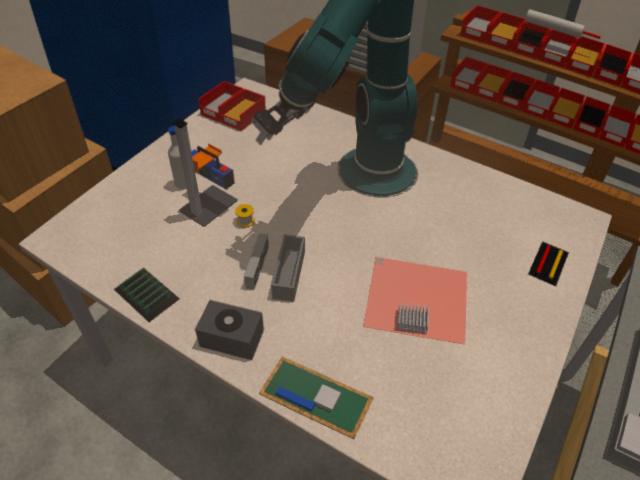

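The scene view shows the tester hanging on the hook at (215,170) and the robot clear. The heat sink (412,318), fan bank (256,260), spool (244,213) and bottle (180,165) are where they started.

```bash
python3 -c "
from station import r
print(r.sign_off(), r.read_state()['time'])"
```

```text
the job is handed in; nothing more can be done
the job is handed in; nothing more can be done
```

The job is handed in, at about 38.5 s of the 72 s allowed. I lifted the tester out of the dock by its bar, stood it on the mat and let go. I pressed the cap until it stopped (about 22 N). I then gripped the +y end of the case with the tool tilted 30°, threaded the handle over the lip, lowered it onto the tongue and backed away.

**Cap:** its top came down to 68.1 mm by touch and 68.5 mm by camera; fully home is 68 mm.

**Hanging:** the bar sits within about 1.5 mm of my estimate of the hook point and level, about 26 mm behind the lip. Its measured direction differs by about 1.4° from the stand's y axis, which is close to what the camera can resolve. Pictures more than 1 s apart showed no movement.

**Other objects:** the heat sink, fan bank, spool and bottle were all unmoved to within about 1 mm.

**Checks that failed or disagreed:**
- My first tilt check, on the bar, also picked up gripper pixels, so I measured the case top instead and it was level.
- One loose heat sink mask read 20 mm off; tighter masks in both views showed no move.
- The arm hid the fan bank from the top camera at the end, so only the scene camera confirmed it. Its mask there also took in some of the dock and tester, but the reading barely changed.
- The force reading hardly showed the cap's 4 N while it was moving, only the stop at the end.

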